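# Pack the bonding jig and hold it clamped

## Task

The sprung jaw of the bonding jig runs out of stroke before it can press the copper plate onto the heat sink, and the one spacer block already standing in the gap is not enough. Add blocks from the rack, stood upright and square on the jig's bed, face to face in line with the jaw, one after another until the jaw, pushed by its post, clamps the stack firmly against the copper plate; keep unused blocks off the jig and the other things on the bench where they are. Finish while still pushing the jaw: the spring opens it as soon as it is let go.

Things in the scene. Friction and masses are not known exactly. Their poses are not given: they have to be found in the camera images.
- jig: bonding jig fixed to the table: a dark steel bed 240 x 110 mm, 12 mm thick, its top 12 mm above the table. Origin on the table; its x axis is the direction in which the jaw closes (jaw side -x, heat sink side +x), its y axis lies across the bed (bed from x = -130 to +110 mm, y = +-55 mm). An end block stands on the bed at x = -130 to -114 mm, its top 42 mm above the table. Only the jig's yaw varies (within 0.3 rad of the robot's x direction) and its place.
- jaw (a joint): travel of the jig's sliding steel jaw towards the heat sink, m: 0 open (sprung back), 0.032 the end of its stroke, where a hard stop holds it short of the heat sink. A spring pushes it back open with 2 N at 0 and 5.2 N at 0.032. The jaw is 36 mm wide (y), 26 mm deep (x), top 46 mm above the table; from its back edge a flat steel post 36 mm wide and 12 mm thick (x) rises to 97 mm above the table, to push on.
- jaw_face (a point): point in the middle of the jaw's front face (the one that closes on the spacers), 40 mm above the table; moves with the jaw; at x = -44 mm of the jig when the jaw is open
- jaw_post (a point): point in the middle of the back face of the jaw's post, 85 mm above the table, facing the jig's -x; the place to push from behind, towards the jig's +x; 26 mm behind jaw_face. Behind it, down to 45 mm above the table, there is free room.
- heatsink: finned aluminium heat sink with a copper plate on its front face, bolted down on the jig's bed (does not move): 40 x 40 mm, 45 mm high, top 57 mm above the table; origin at the centre of its underside; same axes as the jig; how far it stands from the jaw varies
- sink_face (a point): point in the middle of the front face of the copper plate, which faces the jaw, 40 mm above the table. From the jaw's face at the end of its stroke it is 20 to 50 mm away (32 mm more with the jaw open).
- rack: black plastic rack fixed to the table, 168 x 56 mm; origin on the table at its centre. Its floor is 6 mm above the table; four seats 20 mm wide (one of them empty) in a row along its x axis, 40 mm apart, between ribs 10 mm high and 40 mm wide (y)
- block0: one of four like plain aluminium spacer blocks, 18 mm thick (x), 50 mm wide (y), 60 mm high, about 0.14 kg, starting in the gap, on the bed against the copper plate; origin at the centre of its underside. In the gap it stands on the bed with its 18 mm thickness along the jig's x
- block1: one of four like plain aluminium spacer blocks, 18 mm thick (x), 50 mm wide (y), 60 mm high, about 0.14 kg, starting upright in a seat of the rack (x along the rack's x); origin at the centre of its underside. In the gap it stands on the bed with its 18 mm thickness along the jig's x
- block2: one of four like plain aluminium spacer blocks, 18 mm thick (x), 50 mm wide (y), 60 mm high, about 0.14 kg, starting upright in a seat of the rack (x along the rack's x); origin at the centre of its underside. In the gap it stands on the bed with its 18 mm thickness along the jig's x
- block3: one of four like plain aluminium spacer blocks, 18 mm thick (x), 50 mm wide (y), 60 mm high, about 0.14 kg, starting upright in a seat of the rack (x along the rack's x); origin at the centre of its underside. In the gap it stands on the bed with its 18 mm thickness along the jig's x
- flux_tin: bystander: closed round steel tin, 54 mm wide, 34 mm high, beyond the jig; origin at the middle of the underside
- steel_dish: bystander: small steel dish, 70 mm wide, 22 mm high, near the rack; origin at the middle of the underside
- solder_reel: bystander: grey reel, 52 mm wide, 40 mm high, standing on its end; origin at the middle of the underside
- beaker: bystander: open glass beaker, 68 mm wide, 85 mm high; origin at the middle of the underside
- screwdriver: bystander: screwdriver lying flat, 160 mm long
- vial: bystander: amber glass jar, 36 mm wide, 60 mm high; origin at the middle of the underside
There are look-alikes about, which are no part of the job. Leave any purple look-alike of the block2 alone.

How it is judged:
By the outcome, as a careful person would: the job done as asked, in the order asked, and still so for the second after the job is handed in, while the arm keeps its last pose, push and grip.
It also fails if it takes over 72 s, if anything falls off the work surface, if the arm or the gripper's body presses on something with over 40 N, if the wrist force passes 120 N, or if a joint passes its speed limit or range.

## Robot

A 6-joint arm with a two-finger parallel gripper is mounted at the origin on the work surface. World frame = base frame: x ahead of the robot, y to its left, z up, the work surface at z = 0. Lengths are in m, angles in rad, forces in N, time in s.
With the tool pointing down it reaches from about 0.25 to 0.85 m from the base axis. Payload 12.5 kg.
Tool frame: the origin (TCP) lies on the front face of the gripper's body, between the roots of the fingers; the fingertips stand 84 mm ahead of it and the grasp point (between the pads) lies 65 mm ahead of it; z points along the fingers, y is the line along which they close (so a half turn about z gives the same grasp; the last joint's range is limited). The gripper opens to 93 mm and grips with 3 to 60 N. Pads are 15 mm wide; open, the fingers measure 128 mm over their backs; the gripper's body (75 mm by 188 mm) begins 65 mm behind the grasp point.
Start: joints at [1.223, 0.351, 1.652, -0, 1.139, -0.085], TCP at [0.143, 0.531, 0.303] pointing down, gripper open.
Joint ranges: [-2.75, 2.75], [-0.79, 2.1], [0.01, 2.65], [-1.57, 4.71], [0.07, 3.14], [-2.87, 2.87]. Speed limits (rad/s): [2.22, 2.22, 2.79, 3.14, 3.14, 3.14].

## Interface

Orientations are given as a 3x3 rotation matrix whose columns are the frame's x, y, z axes.
In Python, from station import get_obs, imaging, workorder gives the robot as it stands.
- The arm moves only by the tool arm_command, never from a script. Its argument "plan" is a list of rows, each a list of 3 entries, a list of its own where there are three numbers: the closure, from 0 (fully open) to 1 (shut), then the shift along the tool's x, y, z in units of 25 mm (1.0 is 25 mm), then the turn, a rotation vector about the tool's x, y, z in units of 6 degrees (1.0 is 6 degrees). In form: [[claw, [x, y, z], [rx, ry, rz]], ...]. A call has 1 to 8 rows; each row shifts and turns the commanded pose from where the row before left it, along the tool's axes as they then stand; what a row does not reach is not made up. A row lasts 1/10 s, in which the tool goes at most 50 mm and 8.59 degrees, less where a joint would pass 70% of its speed; a pose out of reach is approached as far as the arm can. A call is refused whole if a number of a shift passes 1 or a number of a turn 1, either way. A call with a gripper value outside its range is refused whole. The fingers move at their own pace and stop on an object; the grip force is fixed at half the most. Time passes only in rows, so rows that do not move let the fingers close. It gives the time, the measured TCP pose, the force, the opening and the grip force at its end, in the units of the state.
- get_obs(): the state, without advancing time (a new reading comes with each control period).
- imaging.camera(name): name is "scene" or "side" or "wrist"; returns the picture (420x560x3 uint8, red, green, blue); there is no depth.
- imaging.camera_info(name): a dict with "fov_y" (degrees; the focal length in pixels is half the picture's height over the tangent of half this angle, whatever the lens; pixels are square), "cx", "cy" (the principal point, pixels), "R" (3x3) and "t" (3): a world point X has camera coordinates R X + t. Camera axes: x right, y down, z forward; pixel columns grow to the right and rows downward; lengths in m; the calibration is good to about 2 mm. A picture is of the moment at which its call begins: read the wrist's pose just before it. camera_info takes no time and is no camera call; for the wrist camera it gives the pose at the moment of the call.
- workorder.close_job(): hands the job in; it is judged then, once.
The state is a dict: "t": time; "qpos": joint angles; "dq": joint speeds; "joint_efforts": joint torques, N m; "tool_pos": TCP position; "ee_rot": TCP orientation; "contact_force": force on the tool from outside, world axes, zero at the start; "ft_torque": the same for the moment, N m; "grip_width": finger opening in m; "grip_force": force on a finger pad.
Only numpy, scipy, OpenCV 4.12 (cv2) and the standard library are available. Lean on these libraries where they do the work, as an engineer would, in place of code of your own. Each camera call takes 0.05 s, during which the arm holds its last target. There are 200 camera calls.

## Working session

There is one attempt and no reset: what is moved stays moved. The work goes in short steps, Python scripts to look and compute and a tool call to move; the robot and the scene stay as the last step left them, time stands still between calls to the robot, and variables do not carry over. Pictures are saved under pics/ and viewed, at most 10 in all, crops included, and the job is handed in when it is done.

Besides the shell and the picture viewer there is one more tool, called after "Emit:" as name(argument=value, ...), one argument or row to a line, values as JSON. arm_command: Moves the arm, as the interface text tells. Its arguments: {"type":"object","properties":{"plan":{"type":"array","items":{"type":"array"}}},"required":["plan"]}

```bash
mkdir -p pics; ls
python3 - <<'E'
from station import get_obs, imaging
import cv2
o=get_obs(); print(o)
for n in ("scene","side"):
    im=imaging.camera(n); cv2.imwrite(f"pics/{n}0.png",im[:,:,::-1]); print(n,imaging.camera_info(n))
E
```

```text
pics
{'t': 0.0, 'qpos': array([ 1.22340111e+00,  3.51238187e-01,  1.65242491e+00,  1.79146274e-05,
        1.13909114e+00, -8.46211406e-02]), 'dq': array([-0.00058196,  0.00230901,  0.00057734,  0.0004909 ,  0.00069335,
       -0.00021479]), 'joint_efforts': array([-9.07041867e-04, -4.97323680e+01, -2.85252464e+01,  6.98476285e-02,
        2.58305127e-02, -1.01110718e-04]), 'tool_pos': array([0.1427677 , 0.53089265, 0.30219999]), 'ee_rot': array([[-9.65671127e-01,  2.59767407e-01, -4.10758756e-04],
       [ 2.59767707e-01,  9.65670522e-01, -1.08665104e-03],
       [ 1.14381098e-04, -1.15604940e-03, -9.99999325e-01]]), 'contact_force': array([-0.19980956,  0.77048974, -1.18240461]), 'ft_torque': array([-0.01377241, -0.00348   ,  0.01014508]), 'grip_force': 0.0, 'grip_width': 0.09284336769244243}
scene {'fov_y': 54.640940065596716, 'cx': 274.78836967744024, 'cy': 212.41382859035497, 'R': array([[ 0.87419276,  0.48525464,  0.01774671],
       [ 0.38305077, -0.66668794, -0.63937415],
       [-0.29842775,  0.56573414, -0.76869094]]), 't': array([-0.47778179, -0.15781288,  1.34226227])}
side {'fov_y': 55.424138454226316, 'cx': 284.0699875479086, 'cy': 211.2074857501769, 'R': array([[-0.99627712, -0.08320504,  0.02255706],
       [-0.06415997,  0.54087591, -0.83865174],
       [ 0.05757948, -0.8369768 , -0.54420073]]), 't': array([0.56269227, 0.10166459, 0.99654443])}
```

View pics/scene0.png

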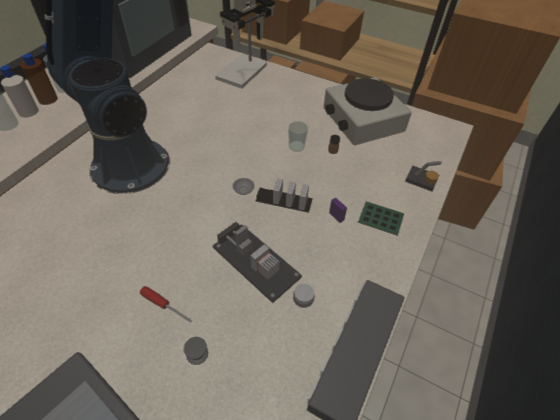

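View pics/side0.png

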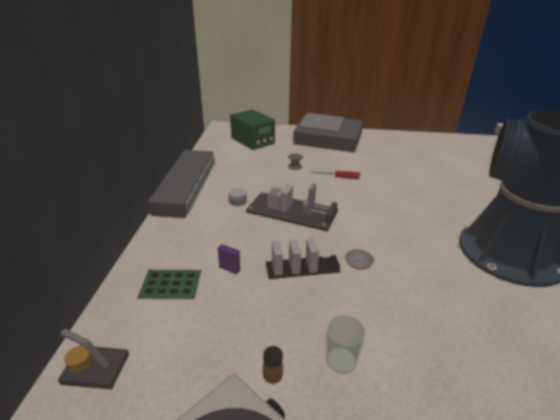

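The scene view shows the jig at about (257,260), the rack with three blocks at (285,198), the dish at (243,186) and the tin at (304,295). The purple look-alike is at (338,210). I'll enlarge both views.

```bash
cat > h.py <<'E'
import numpy as np, cv2
from station import get_obs, imaging
def ray(ci,uv,z):
    f=210/np.tan(np.radians(ci["fov_y"])/2); R=np.array(ci["R"]); t=np.array(ci["t"])
    d=R.T@np.array([(uv[0]-ci["cx"])/f,(uv[1]-ci["cy"])/f,1]); c=-R.T@t
    return c+d*(z-c[2])/d[2]
def proj(ci,X):
    f=210/np.tan(np.radians(ci["fov_y"])/2); p=np.array(ci["R"])@np.array(X)+ci["t"]
    return np.array([ci["cx"]+f*p[0]/p[2],ci["cy"]+f*p[1]/p[2]])
E
python3 - <<'E'
from h import *
a=cv2.imread("pics/scene0.png")[165:305,205:355]; b=cv2.imread("pics/side0.png")[175:285,215:385]
a=cv2.resize(a,(400,373),interpolation=3)
a=cv2.resize(cv2.imread("pics/scene0.png")[170:305,205:355],(600,540),interpolation=3);cv2.imwrite("pics/c1.png",a)
cv2.imwrite("pics/c2.png",cv2.resize(b,(800,518),interpolation=3))
for n in("scene","side"):
    ci=imaging.camera_info(n); print(n,"cam",-ci["R"].T@ci["t"],"tcp px",proj(ci,get_obs()["tool_pos"]),"base",proj(ci,[0,0,0]))
ci=imaging.camera_info("wrist"); print(ci)
cv2.imwrite("pics/w0.png",imaging.camera("wrist")[:,:,::-1])
E
```

```text
scene cam [ 0.87869204 -0.63272971  0.93936243] tcp px [248.04891302  19.10367287] base [130.08966249 164.61937554]
side cam [0.50973972 0.82591548 0.61488871] tcp px [670.93002197 338.60041193] base [509.80676413 251.99254273]
{'fov_y': 71.54105573564092, 'cx': 284.7645638271527, 'cy': 203.9888030704775, 'R': array([[ 0.26084576,  0.96537932, -0.0015035 ],
       [ 0.930869  , -0.25110775,  0.26538237],
       [ 0.25581711, -0.07062343, -0.96414207]]), 't': array([-0.54926185, -0.03007777,  0.39074527])}
```

View pics/c1.png

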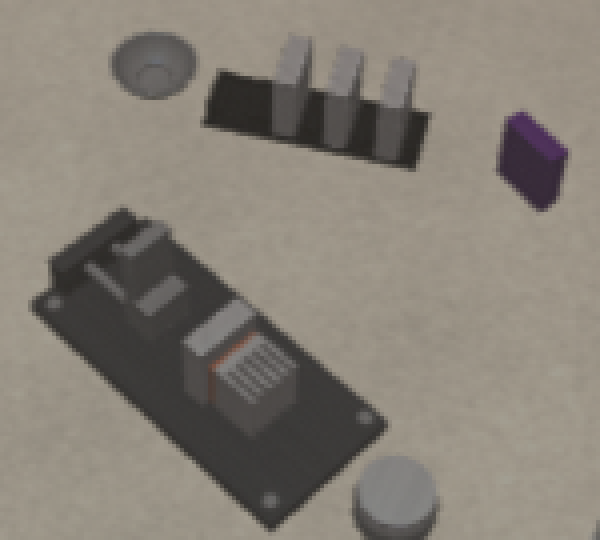

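View pics/c2.png

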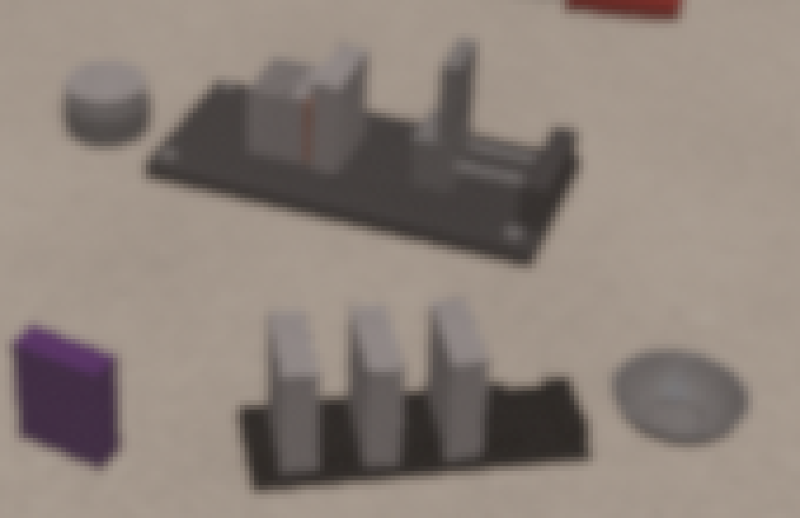

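Run:
```python
from h import *
np.set_printoptions(precision=4,suppress=True)
A=lambda u,v:(205+u/4,170+v/4); B=lambda u,v:(215+u/4.706,175+v/4.709)
sc=imaging.camera_info("scene"); sd=imaging.camera_info("side")
S=lambda l,z:np.array([ray(sc,A(*p),z) for p in l])
D=lambda l,z:np.array([ray(sd,B(*p),z) for p in l])
def rect(n,P):
    e=np.diff(np.vstack([P,P[:1]]),axis=0)[:,:2]; print(n,P[:,:2].tolist(),"c",P.mean(0)[:2],"len",np.linalg.norm(e,axis=1),"ang",np.arctan2(e[:,1],e[:,0]))
rect("bed scene",S([(33,305),(124,208),(386,426),(272,528)],.011))
rect("bed side",D([(148,172),(218,82),(578,170),(530,262)],.011))
rect("rack scene",S([(204,126),(220,71),(430,114),(415,169)],.006))
rect("rack side",D([(242,408),(255,488),(590,455),(570,378)],.006))
for n,q in (("1",[(290,38),(313,38),(301,82),(277,80)]),("2",[(340,48),(364,50),(352,95),(328,92)]),("3",[(391,59),(415,61),(404,104),(379,102)])): rect("blk sc"+n,S(q,.066))
for n,q in (("a",[(268,312),(304,312),(320,374),(280,374)]),("b",[(350,308),(388,308),(405,368),(364,368)]),("c",[(430,300),(466,298),(487,358),(445,362)])): rect("blk sd"+n,D(q,.066))
rect("b0 sc",S([(185,347),(237,300),(258,314),(208,358)],.072))
rect("post sc",S([(118,245),(162,222),(170,230),(128,253)],.097))
print("dish",S([(153,63)],.02),"tin",S([(396,490)],.034),D([(107,83)],.034))
```

```text
bed scene [[0.4296160955809333, -0.14098203703653228], [0.43805794173672, -0.03737787332807185], [0.6856071455025055, -0.10615711343385059], [0.6563585500878083, -0.20749315901760357]] c [ 0.5524 -0.123 ] len [0.1039 0.2569 0.1055 0.2363] ang [ 1.4895 -0.271  -1.8518  2.8563]
bed side [[0.6767560133268655, -0.08900328708887961], [0.6496914207294291, -0.19755593495072177], [0.42450060909679144, -0.12110095330555914], [0.4536826977803152, -0.023932073415965593]] c [ 0.5512 -0.1079] len [0.1119 0.2378 0.1015 0.2324] ang [-1.8151  2.8143  1.279  -0.2838]
rack scene [[0.4455779361955346, 0.06350349283579548], [0.42708934578734614, 0.11919196373212881], [0.5900500390832266, 0.1608580093375851], [0.604204447964025, 0.10542010449188954]] c [0.5167 0.1122] len [0.0587 0.1682 0.0572 0.1641] ang [ 1.8913  0.2503 -1.3208 -2.8833]
rack side [[0.5971547991975098, 0.11033197853863319], [0.5841122928116368, 0.16719509160137502], [0.4254660549013475, 0.12657692732365566], [0.43363391051930367, 0.06858052831711225]] c [0.5101 0.1182] len [0.0583 0.1638 0.0586 0.1688] ang [ 1.7963 -2.8909 -1.4309  0.25
[... 1561 characters left out ...]
0468 0.0201 0.0479] ang [-2.9372  1.8018  0.2591 -1.3883]
b0 sc [[0.5612068037066766, -0.15234781599068337], [0.5716861030481362, -0.10441450080593706], [0.5889721988023237, -0.10723672858160516], [0.5781194455496945, -0.15224782756172694]] c [ 0.575  -0.1291] len [0.0491 0.0175 0.0463 0.0169] ang [ 1.3556 -0.1618 -1.8074 -3.1357]
post sc [[0.49196029629370003, -0.12025354273086963], [0.5067335194122298, -0.09004011796003109], [0.5147324573741893, -0.09307896479445388], [0.5010381282694609, -0.12250142712777701]] c [ 0.5036 -0.1065] len [0.0336 0.0086 0.0325 0.0094] ang [ 1.116  -0.3631 -2.0064  2.8989]
dish [[0.3845 0.0893 0.02  ]] tin [[ 0.7164 -0.1572  0.034 ]] [[ 0.7111 -0.1492  0.034 ]]
```

View pics/w0.png

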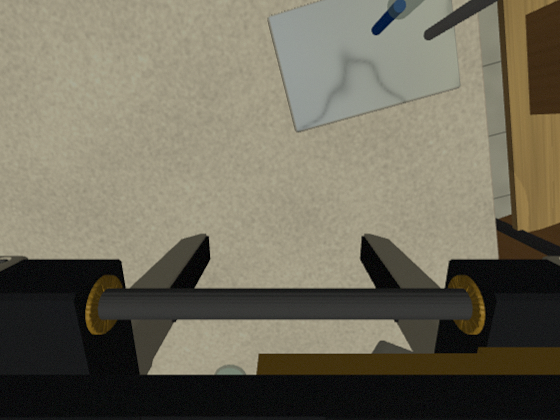

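```bash
cat >> h.py <<'E'
np.set_printoptions(precision=4,suppress=True)
from scipy.spatial.transform import Rotation as Ro
def goal(p,yaw=None):
    """shift (tool units, current axes) and afterwards the turn (tool units) to TCP p, tool y at world yaw, z down"""
    o=get_obs(); R=o["ee_rot"]; s=R.T@(np.array(p)-o["tool_pos"])/.025
    print("at",o["tool_pos"],"t",o["t"]); print("shift",s.round(2))
    if yaw is not None:
        y=np.array([np.cos(yaw),np.sin(yaw),0]); z=np.array([0,0,-1.]); G=np.c_[np.cross(y,z),y,z]
        print("turn",(np.degrees(Ro.from_matrix(R.T@G).as_rotvec())/6).round(2))
E
python3 - <<'E'
from h import *
o=get_obs();ci=imaging.camera_info("wrist");R=o["ee_rot"]
print("cam in tool",R.T@(-ci["R"].T@ci["t"]-o["tool_pos"]),"axes",R.T@ci["R"].T)
goal([.53,.12,.30],np.pi/2+.25)
E
```

```text
cam in tool [ 0.0741  0.0001 -0.0816] axes [[-0.0011 -0.9641 -0.2655]
 [ 1.     -0.001  -0.0008]
 [ 0.0005 -0.2655  0.9641]]
at [0.1428 0.531  0.3024] t 0.15
shift [-19.23 -11.85   0.1 ]
turn [-0.01 -0.   -4.9 ]
```

Run:
```python
from h import *
goal([.62,.01,.34],np.pi/2)
```

```text
at [0.1428 0.531  0.3024] t 0.15
shift [-23.85 -15.17  -1.49]
turn [-0.01 -0.   -2.51]
```

Emit:
arm_command(
  plan=[
    [0, [-1, -0.63, -0.06], [0, 0, 0]],
    [0, [-1, -0.63, -0.06], [0, 0, 0]],
    [0, [-1, -0.63, -0.06], [0, 0, 0]],
    [0, [-1, -0.63, -0.06], [0, 0, 0]],
    [0, [-1, -0.63, -0.06], [0, 0, 0]],
    [0, [-1, -0.63, -0.06], [0, 0, 0]],
    [0, [-1, -0.63, -0.06], [0, 0, 0]],
    [0, [-1, -0.63, -0.06], [0, 0, 0]],
  ],
)

```text
t: 0.95
tool_pos: [0.3039, 0.3565, 0.3147]
ee_rot: [[-0.966, 0.26, -0.0], [0.26, 0.966, -0.0], [0.0, -0.0, -1.0]]
contact_force: [0.4, -0.2, -0.8]
grip_width: 0.0931
grip_force: 0.0
```

Emit:
arm_command(
  plan=[
    [0, [-1, -0.63, -0.06], [0, 0, 0]],
    [0, [-1, -0.63, -0.06], [0, 0, 0]],
    [0, [-1, -0.63, -0.06], [0, 0, 0]],
    [0, [-1, -0.63, -0.06], [0, 0, 0]],
    [0, [-1, -0.63, -0.06], [0, 0, 0]],
    [0, [-1, -0.63, -0.06], [0, 0, 0]],
    [0, [-1, -0.63, -0.06], [0, 0, 0]],
    [0, [-1, -0.63, -0.06], [0, 0, 0]],
  ],
)

```text
t: 1.75
tool_pos: [0.4643, 0.1828, 0.3267]
ee_rot: [[-0.966, 0.26, -0.0], [0.26, 0.966, -0.0], [0.0, -0.0, -1.0]]
contact_force: [-0.2, -0.1, 0.8]
grip_width: 0.093
grip_force: 0.0
```

Emit:
arm_command(
  plan=[
    [0, [-1, -0.63, -0.06], [0, 0, 0]],
    [0, [-1, -0.63, -0.06], [0, 0, 0]],
    [0, [-1, -0.63, -0.06], [0, 0, 0]],
    [0, [-1, -0.63, -0.06], [0, 0, 0]],
    [0, [-1, -0.63, -0.06], [0, 0, 0]],
    [0, [-1, -0.63, -0.06], [0, 0, 0]],
    [0, [-1, -0.63, -0.06], [0, 0, 0]],
    [0, [-1, -0.63, -0.06], [0, 0, 0]],
  ],
)

```text
t: 2.55
tool_pos: [0.6247, 0.0092, 0.3385]
ee_rot: [[-0.966, 0.26, -0.001], [0.26, 0.966, 0.0], [0.001, -0.0, -1.0]]
contact_force: [-0.8, -0.4, 0.1]
grip_width: 0.0929
grip_force: 0.0
```

Emit:
arm_command(
  plan=[
    [0, [0, 0, 0], [0, 0, -1]],
    [0, [0, 0, 0], [0, 0, -1]],
    [0, [0, 0, 0], [0, 0, -0.5]],
    [0, [0, 0, 0], [0, 0, 0]],
    [0, [0, 0, 0], [0, 0, 0]],
  ],
)

```text
t: 3.05
tool_pos: [0.624, 0.0103, 0.3385]
ee_rot: [[-1.0, 0.003, -0.0], [0.003, 1.0, 0.0], [0.0, 0.0, -1.0]]
contact_force: [-0.7, -0.6, 0.0]
grip_width: 0.093
grip_force: 0.0
```

Run:
```python
from h import *
goal([.62,.01,.34],np.pi/2)
import pickle
pickle.dump(imaging.camera_info("wrist"),open("w1.pkl","wb"))
cv2.imwrite("pics/w1.png",imaging.camera("wrist")[:,:,::-1])
```

```text
at [0.624  0.0103 0.3385] t 3.05
shift [ 0.16 -0.01 -0.06]
turn [ 0.   -0.   -0.03]
```

View pics/w1.png

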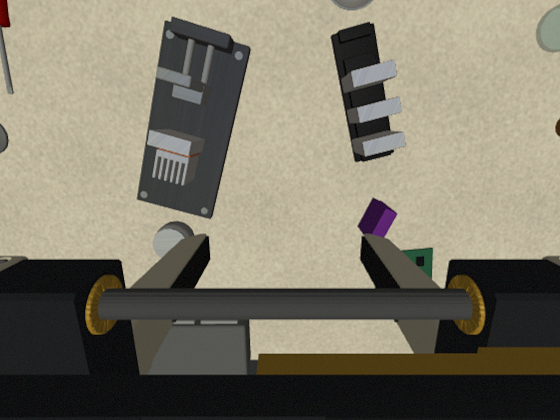

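The wrist view shows the bed with corners at about (168,17), (250,46), (211,217) and (138,198). The block0 top is at (175,142), the post top at (173,75), and the rack block tops at (373,73), (378,110) and (379,143). The purple look-alike at (377,217) is outside the rack, so it is excluded. The plain aluminium blocks in the rack are the ones to use. Next I segment the bright tops.

```bash
cat > seg.py <<'E'
from h import *
def tops(im,ci,roi,z,vmin,amin=60):
    x0,y0,x1,y1=roi; g=im[y0:y1,x0:x1]
    h=cv2.cvtColor(g,cv2.COLOR_RGB2HSV); m=((h[...,2]>vmin)&(h[...,1]<45)).astype(np.uint8)
    n,l,s,c=cv2.connectedComponentsWithStats(m,connectivity=4)
    for i in range(1,n):
        if s[i,4]<amin: continue
        pts=np.argwhere(l==i)[:,::-1]+[x0,y0]
        w=np.array([ray(ci,p,z)[:2] for p in pts],np.float32)*1000
        r=cv2.minAreaRect(w); a=r[2]; 
        if r[1][0]<r[1][1]: a+=90
        mu=w.mean(0)
        print("px",pts.mean(0).round(1),"area",s[i,4],"c",np.array(r[0])/1000,"mean",mu/1000,"size",np.array(r[1]).round(1),"long ang",np.radians(a).round(3))
E
python3 - <<'E'
from seg import *
import pickle
ci=pickle.load(open("w1.pkl","rb")); im=cv2.imread("pics/w1.png")[:,:,::-1]
print(cv2.cvtColor(im[[73,110,142,143,75],[373,378,379,165,175]][None],cv2.COLOR_RGB2HSV), "side",cv2.cvtColor(im[[78,150,120,155],[352,365,355,195]][None],cv2.COLOR_RGB2HSV), "table",cv2.cvtColor(im[[120],[300]][None],cv2.COLOR_RGB2HSV))
for v in (150,165):
  tops(im,ci,(325,40,415,170),.066,v); print("b0");tops(im,ci,(140,120,210,165),.072,v)
  print("--")
tops(im,ci,(150,60,210,110),.097,120,30)
# bed
x0,y0,x1,y1=120,5,265,222
h=cv2.cvtColor(im[y0:y1,x0:x1],cv2.COLOR_RGB2HSV); m=(h[...,2]<95).astype(np.uint8); m=cv2.morphologyEx(m,cv2.MORPH_CLOSE,np.ones((15,15)))
c=max(cv2.findContours(m,0,2)[0],key=cv2.contourArea)[:,0]+[x0,y0]
q=cv2.boxPoints(cv2.minAreaRect(c)); print("bed box px",q)
P=np.array([ray(ci,p,.012)[:2] for p in [(168,17),(250,46),(211,217),(138,198)]]); print(P,[np.linalg.norm(P[i]-P[i-1]) for i in range(4)])
E
```

```text
[[[109  17 170]
  [103  14 166]
  [105  12 167]
  [ 90   8 164]
  [ 95  12 130]]] side [[[ 24  10 134]
  [100   9 162]
  [ 18  16  80]
  [  9 142  81]]] table [[[ 21  45 194]]]
px [374.5  72.7] area 699 c [0.495  0.1109] mean [0.4951 0.1112] size [18.7 49.2] long ang 1.8
px [380.4 109. ] area 652 c [0.5356 0.1206] mean [0.5339 0.121 ] size [21.8 49.4] long ang 1.804
px [384.8 143.4] area 583 c [0.5735 0.1291] mean [0.5728 0.1295] size [18.5 49.8] long ang 1.849
b0
px [168.6 142.6] area 575 c [ 0.5707 -0.1258] mean [ 0.5707 -0.1257] size [48.4 16.1] long ang 1.284
px [170.5 157.4] area 222 c [ 0.5874 -0.1253] mean [ 0.5879 -0.1253] size [38.9 16.5] long ang 1.567
--
px [379.9  71.5] area 421 c [0.494  0.1155] mean [0.4939 0.1172] size [15.4 39.8] long ang 1.825
px [357.8  76. ] area 130 c [0.4989 0.0957] mean [0.4984 0.0927] size [15.1 17.4] long ang 1.819
px [378.3 109.2] area 415 c [0.534  0.1204] mean [0.5341 0.1187] size [15.4 49.2] long ang 1.819
px [383.4 140.5] area 69 c [0.5704 0.1283] mean [0.5694 0.1276] size [ 9.2 18.2] long ang 1.813
px [368.3 145.4] area 67 c [0.575  0.10
[... 170 characters left out ...]
5.3  66.1] area 35 c [ 0.4931 -0.0907] mean [ 0.4929 -0.0906] size [ 2.5 12.5] long ang 2.838
px [204.8  70.5] area 57 c [ 0.497  -0.0711] mean [ 0.4971 -0.0711] size [ 2.5 20.8] long ang 2.869
px [171.8  76.1] area 339 c [ 0.504  -0.1054] mean [ 0.5023 -0.1053] size [34.5 14.9] long ang 1.262
px [186.5  94. ] area 299 c [ 0.5196 -0.0918] mean [ 0.5196 -0.0918] size [29.  10.5] long ang 1.297
bed box px [[123.215  209.0836]
 [166.1106  15.4736]
 [253.2579  34.7817]
 [210.3623 228.3917]]
[[ 0.4222 -0.1334]
 [ 0.4549 -0.0332]
 [ 0.6816 -0.0986]
 [ 0.6524 -0.2021]] [np.float64(0.2403190719847476), np.float64(0.10535442870384501), np.float64(0.23598148429656293), np.float64(0.10749265321365663)]
```

Run:
```python
from h import *
goal([.573,.129,.20],1.812)
```

```text
at [0.624  0.0103 0.3386] t 3.1
shift [2.05 4.74 5.54]
turn [ 0.   -0.   -2.33]
```

Emit:
arm_command(
  plan=[
    [0, [0.34, 0.79, 0.92], [0, 0, 0]],
    [0, [0.34, 0.79, 0.92], [0, 0, 0]],
    [0, [0.34, 0.79, 0.92], [0, 0, 0]],
    [0, [0.34, 0.79, 0.92], [0, 0, 0]],
    [0, [0.34, 0.79, 0.92], [0, 0, 0]],
    [0, [0.34, 0.79, 0.92], [0, 0, 0]],
  ],
)

```text
t: 3.7
tool_pos: [0.5727, 0.1296, 0.2]
ee_rot: [[-1.0, 0.002, 0.0], [0.002, 1.0, 0.0], [-0.0, 0.0, -1.0]]
contact_force: [0.2, -0.5, 1.1]
grip_width: 0.0931
grip_force: 0.0
```

Emit:
arm_command(
  plan=[
    [0, [0, 0, 0], [0, 0, -0.8]],
    [0, [0, 0, 0], [0, 0, -0.8]],
    [0, [0, 0, 0], [0, 0, -0.73]],
    [0, [0, 0, 0], [0, 0, 0]],
    [0, [0, 0, 0], [0, 0, 0]],
  ],
)

```text
t: 4.2
tool_pos: [0.5732, 0.1288, 0.2008]
ee_rot: [[-0.971, -0.238, 0.0], [-0.238, 0.971, 0.0], [-0.0, 0.0, -1.0]]
contact_force: [0.3, -0.4, 0.1]
grip_width: 0.0929
grip_force: 0.0
```

Run:
```python
from seg import *
goal([.573,.129,.114],1.812)
ci=imaging.camera_info("wrist"); im=imaging.camera("wrist")
tops(im,ci,(60,0,500,240),.066,150,300)
cv2.imwrite("pics/w2.png",im[:,:,::-1])
```

```text
at [0.5732 0.1288 0.2008] t 4.2
shift [0.01 0.01 3.47]
turn [ 0.    0.   -0.01]
px [285.8 114.3] area 1569 c [0.495  0.1106] mean [0.4948 0.1106] size [15.6 47.7] long ang 1.81
px [286.9 170. ] area 1273 c [0.5343 0.12  ] mean [0.5332 0.1208] size [16.5 49. ] long ang 1.81
px [293.2 221.1] area 642 c [0.5717 0.1341] mean [0.5711 0.1352] size [15.7 38.7] long ang 1.81
```

View pics/w2.png

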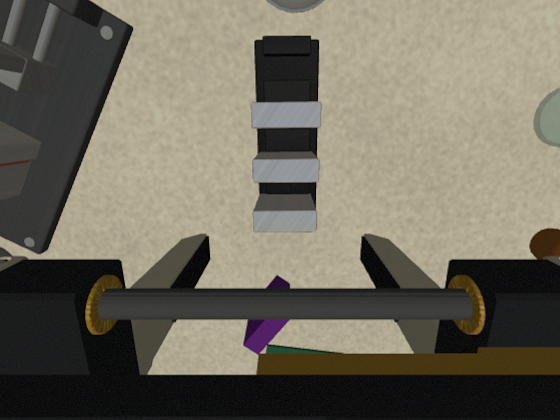

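The target block top (254–317, 221) lies midway between the fingers and the yaw matches. I'll descend and grip.

Emit:
arm_command(
  plan=[
    [0, [0, 0, 0.9], [0, 0, 0]],
    [0, [0, 0.02, 0.9], [0, 0, 0]],
    [0, [0.02, 0.02, 0.9], [0, 0, 0]],
    [0, [0.02, 0, 0.76], [0, 0, 0]],
    [0, [0, 0, 0], [0, 0, 0]],
    [0.4, [0, 0, 0], [0, 0, 0]],
    [0.8, [0, 0, 0], [0, 0, 0]],
    [0.8, [0, 0, 0], [0, 0, 0]],
  ],
)

```text
t: 5.05
tool_pos: [0.5725, 0.1296, 0.1154]
ee_rot: [[-0.971, -0.24, 0.002], [-0.24, 0.971, 0.0], [-0.002, -0.0, -1.0]]
contact_force: [-0.2, -0.6, 0.2]
grip_width: 0.0735
grip_force: 0.0
```

Emit:
arm_command(
  plan=[
    [0.8, [0, 0, 0], [0, 0, 0]],
    [0.8, [0, 0, 0], [0, 0, 0]],
    [0.8, [0, 0, 0], [0, 0, 0]],
  ],
)

```text
t: 5.35
tool_pos: [0.572, 0.1295, 0.1145]
ee_rot: [[-0.971, -0.241, 0.0], [-0.241, 0.971, -0.0], [-0.0, -0.0, -1.0]]
contact_force: [-0.8, 2.6, 1.9]
grip_width: 0.05
grip_force: 29.0
```

Emit:
arm_command(
  plan=[
    [0.8, [0, 0, -0.4], [0, 0, 0]],
    [0.8, [0, 0, -0.8], [0, 0, 0]],
    [0.8, [0, 0, -1], [0, 0, 0]],
    [0.8, [0, 0, -1], [0, 0, 0]],
    [0.8, [0, 0, -1], [0, 0, 0]],
    [0.8, [0, 0, 0], [0, 0, 0]],
  ],
)

```text
t: 5.95
tool_pos: [0.5731, 0.1297, 0.2229]
ee_rot: [[-0.971, -0.241, 0.006], [-0.241, 0.971, 0.001], [-0.006, -0.001, -1.0]]
contact_force: [1.5, 0.0, -1.3]
grip_width: 0.0497
grip_force: 30.0
```

Run:
```python
from h import *
goal([.63,-.143,.22],1.285); print(get_obs()["grip_width"])
```

```text
at [0.5731 0.1297 0.2229] t 5.95
shift [  0.42 -11.14   0.12]
turn [0.01 0.05 5.05]
0.04972905879469784
```

Emit:
arm_command(
  plan=[
    [0.8, [0.03, -0.6, 0], [0, 0, 0]],
    [0.8, [0.03, -1, 0], [0, 0, 0]],
    [0.8, [0.03, -1, 0], [0, 0, 0]],
    [0.8, [0.03, -1, 0], [0, 0, 0]],
    [0.8, [0.04, -1, 0], [0, 0, 0]],
    [0.8, [0.04, -1, 0], [0, 0, 0]],
    [0.8, [0.04, -1, 0], [0, 0, 0]],
    [0.8, [0.04, -1, 0], [0, 0, 0]],
  ],
)

```text
t: 6.75
tool_pos: [0.6103, -0.0586, 0.2175]
ee_rot: [[-0.971, -0.24, -0.003], [-0.24, 0.971, 0.0], [0.002, 0.001, -1.0]]
contact_force: [-0.1, 0.2, -1.2]
grip_width: 0.0497
grip_force: 30.0
```

Emit:
arm_command(
  plan=[
    [0.8, [0.05, -1, 0], [0, 0, 0]],
    [0.8, [0.05, -1, 0], [0, 0, 0]],
    [0.8, [0.05, -1, 0], [0, 0, 0]],
    [0.8, [0, -0.54, 0], [0, 0, 0]],
  ],
)

```text
t: 7.15
tool_pos: [0.6279, -0.1459, 0.2176]
ee_rot: [[-0.971, -0.239, -0.002], [-0.239, 0.971, 0.0], [0.002, 0.001, -1.0]]
contact_force: [-0.2, 0.7, -0.9]
grip_width: 0.0497
grip_force: 30.0
```

Emit:
arm_command(
  plan=[
    [0.8, [0, 0, 0], [0, 0, 0.7]],
    [0.8, [0, 0, 0], [0, 0, 1]],
    [0.8, [0, 0, 0], [0, 0, 1]],
    [0.8, [0, 0, 0], [0, 0, 1]],
    [0.8, [0, 0, 0], [0, 0, 0.9]],
    [0.8, [0, 0, 0], [0, 0, 0.45]],
    [0.8, [0, 0, 0], [0, 0, 0]],
    [0.8, [0, 0, 0], [0, 0, 0]],
  ],
)

```text
t: 7.95
tool_pos: [0.6283, -0.1435, 0.2185]
ee_rot: [[-0.96, 0.281, -0.001], [0.281, 0.96, 0.0], [0.001, 0.0, -1.0]]
contact_force: [-0.0, -0.4, -1.0]
grip_width: 0.0495
grip_force: 30.0
```

Run:
```python
from seg import *
goal([.5496,-.1196,.122],1.285)
ci=imaging.camera_info("wrist"); im=imaging.camera("wrist")
tops(im,ci,(150,0,450,260),.072,110,200)
cv2.imwrite("pics/w3.png",im[:,:,::-1])
```

```text
at [ 0.6283 -0.1435  0.2185] t 7.95
shift [3.28 0.03 3.87]
turn [ 0.   -0.01  0.01]
px [215.1  12.8] area 230 c [ 0.472  -0.1493] mean [ 0.4729 -0.148 ] size [15.6 13.1] long ang 1.484
px [288.1  23.8] area 1409 c [ 0.4908 -0.1009] mean [ 0.4935 -0.1017] size [39.1 23.2] long ang 1.285
px [398.   48.4] area 380 c [ 0.5277 -0.0314] mean [ 0.5302 -0.0313] size [21.9 19.7] long ang 0.54
px [287.5  66. ] area 834 c [ 0.5192 -0.1097] mean [ 0.5192 -0.1096] size [31.1 12.5] long ang 1.306
px [403.3  99.6] area 1168 c [ 0.563  -0.0334] mean [ 0.5653 -0.0338] size [39.1 44.6] long ang 1.677
px [285.7 142.1] area 1508 c [ 0.5707 -0.1258] mean [ 0.5703 -0.1259] size [49.4 17.3] long ang 1.285
px [433.2 144.9] area 202 c [ 0.6061 -0.0182] mean [ 0.6042 -0.0176] size [25.  13.1] long ang 0.768
px [287.7 176.6] area 1304 c [ 0.5989 -0.1326] mean [ 0.5965 -0.1319] size [38. 33.] long ang 1.285
```

View pics/w3.png

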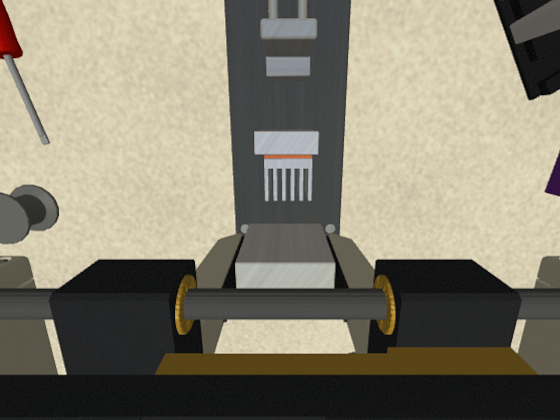

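block0's top is at (286,142), square to the tool and against the copper at row 157. The jaw top's front edge is at row 76, leaving a free gap. I'll move over the gap and go down.

Emit:
arm_command(
  plan=[
    [0.8, [0.6, 0, 0], [0, 0, 0]],
    [0.8, [0.9, 0.02, 0], [0, 0, 0]],
    [0.8, [0.9, 0.01, 0], [0, 0, 0]],
    [0.8, [0.6, 0, 0], [0, 0, 0]],
    [0.8, [0.28, 0, 0], [0, 0, 0]],
    [0.8, [0, 0, 0], [0, 0, 0]],
  ],
)

```text
t: 8.6
tool_pos: [0.5498, -0.1195, 0.2194]
ee_rot: [[-0.96, 0.281, -0.0], [0.281, 0.96, -0.0], [-0.0, -0.0, -1.0]]
contact_force: [0.1, -0.5, -1.4]
grip_width: 0.0497
grip_force: 30.0
```

Run:
```python
from h import *
goal([.5496,-.1196,.1215],1.285)
```

```text
at [ 0.5498 -0.1195  0.2194] t 8.6
shift [ 0.01 -0.01  3.91]
turn [-0.    0.    0.01]
```

Emit:
arm_command(
  plan=[
    [0.8, [0, 0, 0.8], [0, 0, 0]],
    [0.8, [0, 0, 0.8], [0, 0, 0]],
    [0.8, [0, 0, 0.8], [0, 0, 0]],
    [0.8, [0, 0, 0.7], [0, 0, 0]],
    [0.8, [0, 0, 0.5], [0, 0, 0]],
    [0.8, [0, 0, 0.2], [0, 0, 0]],
    [0.8, [0, 0, 0.06], [0, 0, 0]],
    [0.8, [0, 0, 0], [0, 0, 0]],
  ],
)

```text
t: 9.4
tool_pos: [0.5504, -0.1197, 0.1231]
ee_rot: [[-0.959, 0.282, 0.001], [0.282, 0.959, -0.0], [-0.001, -0.0, -1.0]]
contact_force: [-0.5, -0.4, -0.6]
grip_width: 0.0498
grip_force: 30.0
```

Emit:
arm_command(
  plan=[
    [0.8, [0, 0, 0.04], [0, 0, 0]],
    [0.8, [0, 0, 0], [0, 0, 0]],
  ],
)

```text
t: 9.6
tool_pos: [0.5503, -0.1196, 0.1222]
ee_rot: [[-0.959, 0.282, 0.001], [0.282, 0.959, -0.0], [-0.001, -0.0, -1.0]]
contact_force: [-0.9, 0.1, -0.1]
grip_width: 0.0498
grip_force: 30.0
```

Emit:
arm_command(
  plan=[
    [0.8, [0, 0, 0.04], [0, 0, 0]],
    [0.8, [0, 0, 0], [0, 0, 0]],
    [0.8, [0, 0, 0.03], [0, 0, 0]],
    [0.8, [0, 0, 0], [0, 0, 0]],
  ],
)

```text
t: 10.0
tool_pos: [0.5502, -0.1196, 0.1204]
ee_rot: [[-0.959, 0.282, 0.0], [0.282, 0.959, -0.0], [-0.0, -0.0, -1.0]]
contact_force: [-1.6, 0.9, 4.8]
grip_width: 0.0496
grip_force: 30.0
```

Contact was felt at the expected height. I'll release, rise and check.

Emit:
arm_command(
  plan=[
    [0.3, [0, 0, 0], [0, 0, 0]],
    [0.1, [0, 0, 0], [0, 0, 0]],
    [0, [0, 0, 0], [0, 0, 0]],
    [0, [0, 0, 0], [0, 0, 0]],
    [0, [0, 0, -0.4], [0, 0, 0]],
    [0, [0, 0, -0.8], [0, 0, 0]],
    [0, [0, 0, -1], [0, 0, 0]],
    [0, [0, 0, -1], [0, 0, 0]],
  ],
)

```text
t: 10.8
tool_pos: [0.55, -0.1196, 0.2015]
ee_rot: [[-0.959, 0.282, 0.0], [0.282, 0.959, -0.0], [-0.0, -0.0, -1.0]]
contact_force: [0.2, 0.3, -0.9]
grip_width: 0.0932
grip_force: 0.0
```

Emit:
arm_command(
  plan=[
    [0.5, [-0.8, 0, -0.5], [0, 0, 0]],
    [0.9, [-0.8, 0, 0], [0, 0, 0]],
    [1, [-0.8, 0, 0], [0, 0, 0]],
    [1, [-0.6, 0, 0], [0, 0, 0]],
    [1, [0, 0, 0], [0, 0, 0]],
    [1, [0, 0, 0], [0, 0, 0]],
  ],
)

```text
t: 11.4
tool_pos: [0.6216, -0.1405, 0.2126]
ee_rot: [[-0.959, 0.282, -0.0], [0.282, 0.959, 0.0], [0.0, 0.0, -1.0]]
contact_force: [-0.7, -1.0, 0.2]
grip_width: 0.0494
grip_force: 0.0
```

Run:
```python
from seg import *
print(get_obs()["grip_width"])
ci=imaging.camera_info("wrist"); im=imaging.camera("wrist")
tops(im,ci,(225,0,345,260),.072,145,200)
print("post");tops(im,ci,(225,0,345,60),.097,120,200)
cv2.imwrite("pics/w4.png",im[:,:,::-1])
```

```text
0.04936404940645271
px [286.7  37.7] area 835 c [ 0.4963 -0.1025] mean [ 0.4964 -0.1024] size [36.4  9.2] long ang 1.284
px [285.9  73.8] area 697 c [ 0.5183 -0.1093] mean [ 0.5181 -0.1094] size [29.7 10.4] long ang 1.284
px [284.5 124.4] area 1594 c [ 0.5506 -0.12  ] mean [ 0.5508 -0.1201] size [49. 17.] long ang 1.284
px [284.3 152.7] area 1469 c [ 0.5705 -0.1259] mean [ 0.5706 -0.126 ] size [49.  17.2] long ang 1.284
px [286.2 184.8] area 1127 c [ 0.5982 -0.1323] mean [ 0.5948 -0.1316] size [37.2 33.5] long ang 1.284
post
px [286.3  31.4] area 1470 c [ 0.4954 -0.1024] mean [ 0.4993 -0.1036] size [34.5 25. ] long ang 1.284
```

View pics/w4.png

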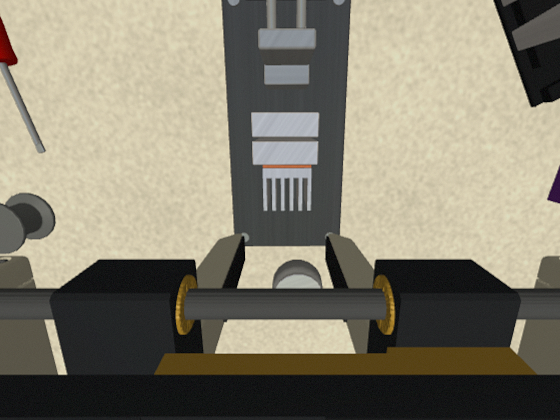

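The added block (285,124) stands square, about 3 mm from block0 (284,153). Next I take the closed fingers behind the post, whose top is at (287,38).

Run:
```python
from h import *
ci=imaging.camera_info("wrist")
p=ray(ci,(286.7,37.7),.097); f=ray(ci,(286,83.5),.046); b=ray(ci,(284.5,112.5),.072); print(p,"jaw front",f,"block1 back",b,"gap",np.linalg.norm((f-b)[:2]))
u=np.array([np.cos(-.286),np.sin(-.286)])
q=p[:2]-.036*u; goal([*q,.2126],1.285)
```

```text
[ 0.5023 -0.1043  0.097 ] jaw front [ 0.521 -0.11   0.046] block1 back [ 0.5426 -0.1176  0.072 ] gap 0.022928702687276484
at [ 0.6214 -0.1405  0.2126] t 11.45
shift [6.42 0.05 0.  ]
turn [-0.   -0.01  0.  ]
```

Emit:
arm_command(
  plan=[
    [1, [0.7, 0.02, 0], [0, 0, 0]],
    [1, [1, 0.01, 0], [0, 0, 0]],
    [1, [1, 0.01, 0], [0, 0, 0]],
    [1, [1, 0.01, 0], [0, 0, 0]],
    [1, [1, 0, 0], [0, 0, 0]],
    [1, [1, 0, 0], [0, 0, 0]],
    [1, [0.72, 0, 0], [0, 0, 0]],
    [1, [0, 0, 0], [0, 0, 0]],
  ],
)

```text
t: 12.25
tool_pos: [0.4663, -0.0935, 0.2128]
ee_rot: [[-0.959, 0.282, -0.001], [0.282, 0.959, 0.0], [0.001, 0.0, -1.0]]
contact_force: [0.5, -0.1, 0.7]
grip_width: 0.0003
grip_force: 0.0
```

Emit:
arm_command(
  plan=[
    [1, [0, 0, 0.6], [0, 0, 0]],
    [1, [0, 0, 0.8], [0, 0, 0]],
    [1, [0, 0, 0.7], [0, 0, 0]],
    [1, [0, 0, 0.48], [0, 0, 0]],
    [1, [0, 0, 0], [0, 0, 0]],
  ],
)

```text
t: 12.75
tool_pos: [0.4681, -0.0942, 0.1469]
ee_rot: [[-0.959, 0.282, -0.002], [0.282, 0.959, 0.001], [0.002, 0.0, -1.0]]
contact_force: [0.3, -0.5, 0.2]
grip_width: 0.0004
grip_force: 0.0
```

Emit:
arm_command(
  plan=[
    [1, [-0.2, 0, 0], [0, 0, 0]],
    [1, [-0.2, 0, 0], [0, 0, 0]],
    [1, [-0.2, 0, 0], [0, 0, 0]],
    [1, [-0.2, 0, 0], [0, 0, 0]],
    [1, [0, 0, 0], [0, 0, 0]],
  ],
)

```text
t: 13.25
tool_pos: [0.4882, -0.1001, 0.1482]
ee_rot: [[-0.959, 0.282, 0.0], [0.282, 0.959, -0.0], [-0.0, -0.0, -1.0]]
contact_force: [-0.4, -0.3, 0.7]
grip_width: 0.0008
grip_force: 0.0
```

Emit:
arm_command(
  plan=[
    [1, [-0.12, 0, 0], [0, 0, 0]],
    [1, [-0.12, 0, 0], [0, 0, 0]],
    [1, [-0.12, 0, 0], [0, 0, 0]],
    [1, [0, 0, 0], [0, 0, 0]],
  ],
)

```text
t: 13.65
tool_pos: [0.4964, -0.1024, 0.1479]
ee_rot: [[-0.959, 0.282, -0.0], [0.282, 0.959, 0.0], [0.0, 0.0, -1.0]]
contact_force: [-2.5, 1.0, 1.7]
grip_width: 0.0005
grip_force: 1.2
```

Emit:
arm_command(
  plan=[
    [1, [-0.12, 0, 0], [0, 0, 0]],
    [1, [-0.12, 0, 0], [0, 0, 0]],
    [1, [-0.12, 0, 0], [0, 0, 0]],
    [1, [0, 0, 0], [0, 0, 0]],
  ],
)

```text
t: 14.05
tool_pos: [0.5051, -0.105, 0.1479]
ee_rot: [[-0.959, 0.282, -0.0], [0.282, 0.959, 0.0], [0.0, 0.0, -1.0]]
contact_force: [-3.2, 3.0, 2.0]
grip_width: 0.0006
grip_force: 1.7
```

Emit:
arm_command(
  plan=[
    [1, [-0.1, 0, 0], [0, 0, 0]],
    [1, [-0.1, 0, 0], [0, 0, 0]],
    [1, [0, 0, 0], [0, 0, 0]],
  ],
)

```text
t: 14.35
tool_pos: [0.5098, -0.1064, 0.1479]
ee_rot: [[-0.959, 0.282, -0.0], [0.282, 0.959, 0.0], [0.0, 0.0, -1.0]]
contact_force: [-3.5, 2.6, 1.6]
grip_width: 0.0006
grip_force: 2.0
```

Emit:
arm_command(
  plan=[
    [1, [-0.08, 0, 0], [0, 0, 0]],
    [1, [-0.08, 0, 0], [0, 0, 0]],
    [1, [0, 0, 0], [0, 0, 0]],
  ],
)

```text
t: 14.65
tool_pos: [0.5128, -0.1072, 0.1479]
ee_rot: [[-0.959, 0.282, -0.002], [0.282, 0.959, 0.001], [0.002, 0.0, -1.0]]
contact_force: [-8.4, 5.2, 4.3]
grip_width: 0.0003
grip_force: 4.5
```

Emit:
arm_command(
  plan=[
    [1, [-0.06, 0, 0], [0, 0, 0]],
    [1, [0, 0, 0], [0, 0, 0]],
  ],
)

```text
t: 14.85
tool_pos: [0.5131, -0.1073, 0.1479]
ee_rot: [[-0.959, 0.282, -0.006], [0.282, 0.959, 0.002], [0.006, 0.0, -1.0]]
contact_force: [-15.9, 6.4, 13.2]
grip_width: 0.0007
grip_force: 8.9
```

Emit:
arm_command(
  plan=[
    [1, [-0.04, 0, 0], [0, 0, 0]],
    [1, [0, 0, 0], [0, 0, 0]],
  ],
)

```text
t: 15.05
tool_pos: [0.5132, -0.1074, 0.1479]
ee_rot: [[-0.959, 0.282, -0.008], [0.282, 0.96, 0.002], [0.008, -0.0, -1.0]]
contact_force: [-22.0, 8.0, 19.3]
grip_width: 0.0003
grip_force: 11.8
```

Emit:
arm_command(
  plan=[
    [1, [0, 0, 0], [0, 0, 0]],
    [1, [0, 0, 0], [0, 0, 0]],
    [1, [0, 0, 0], [0, 0, 0]],
    [1, [0, 0, 0], [0, 0, 0]],
  ],
)

```text
t: 15.45
tool_pos: [0.5132, -0.1074, 0.1479]
ee_rot: [[-0.959, 0.282, -0.008], [0.282, 0.96, 0.002], [0.008, -0.0, -1.0]]
contact_force: [-21.0, 8.1, 18.1]
grip_width: 0.0003
grip_force: 11.7
```

Run:
```python
from h import *
a=imaging.camera("scene")[205:305,205:315]; b=imaging.camera("side")[165:265,235:345]
cv2.imwrite("pics/f.png",np.hstack([cv2.resize(x,(400,364),interpolation=3) for x in (a,b)])[:,:,::-1])
```

View pics/f.png

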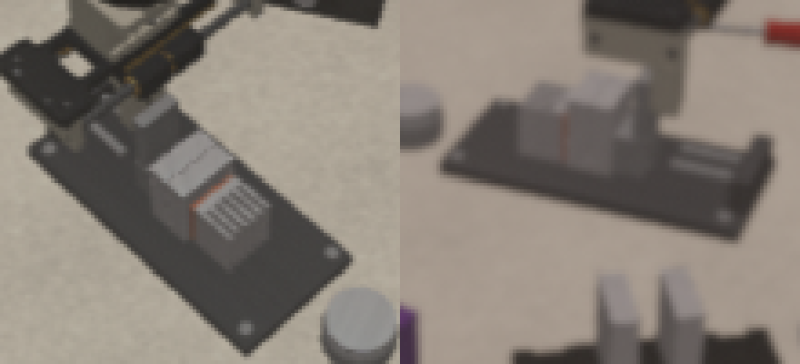

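Both views show the two blocks face to face against the copper plate, at (190,165) in the left half and (600,125) in the right half, with the jaw closed on them. The jaw stopped at about 25 mm of its 32 mm stroke. The push is steady at about 22 N, against a spring force of about 4.5 N, so the stack is clamped. I'm handing the job in.

```bash
python3 -c "
from station import workorder; print(workorder.close_job())"
```

```text
the job is handed in; nothing more can be done
None
```

I added one block from the rack beside block0, and the jaw now clamps the two-block stack against the copper plate with a steady push of about 22 N; I handed the job in at about 15.5 s with the arm still pushing.

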